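Turn a valve cover over and gauge its sealing face

ROBOT

A 7-joint arm with a two-finger parallel gripper is mounted at the origin on the work surface. World frame = base frame: x ahead of the robot, y to its left, z up, the work surface at z = 0. Lengths are in mm, angles in rad, forces in N, time in s.
With the tool pointing down it reaches from about 400 to 875 mm from the base axis. Payload 4.4 kg.
Tool frame: the origin (TCP) lies at the very end of the fingers, on their centre line; the grasp point (between the pads) lies 19 mm behind it; z points along the fingers, y is the line along which they close (so a half turn about z gives the same grasp; the last joint's range is limited). The gripper opens to 85 mm and grips with 20 to 120 N. Pads are 22 mm wide; open, the fingers measure 114 mm over their backs; the gripper's body (76 mm by 85 mm) begins 54 mm behind the grasp point. The pads swing forward as they close: fully open they stand 13 mm farther back than shut.
Start: joints at [-1.401, 0.628, 0.038, 1.517, -0.027, 0.996, -0.02], TCP at [151.828, 632.033, 231.313] pointing down, gripper open.
Joint ranges: [-3.06, 3.06], [-0.37, 2.12], [-1.25, 1.32], [0.18, 2.47], [-1.1, 4.24], [0.23, 1.98], [-2.94, 2.94]. Speed limits (rad/s): [2.57, 2.57, 3.14, 3.14, 3.14, 3.14, 3.14].

INTERFACE

Orientations are given as [roll, pitch, yaw] about the fixed x, y, z axes, in that order (R = Rz(yaw) Ry(pitch) Rx(roll)).
In Python, from cell import sensors, get_image, camera_params, order gives the robot as it stands.
- The arm moves only by the shell command python3 -m inch 'ROWS' [OPENING]. ROWS is JSON, a list that holds one entry, the list of rows, each a list of 4 numbers: the shift along the tool's x, y, z in cm, then the turn about the tool's z in degrees. A call has 1 to 8 rows; each row is the pose to reach, as a shift and turn from the pose commanded when the call began, along the tool's axes at that moment; what a row does not reach only later rows make up. A row lasts 1/12 s, in which the tool goes at most 41.7 mm and 7.16 degrees, less where a joint would pass 70% of its speed; a pose out of reach is approached as far as the arm can. A call with a gripper value outside its range is refused whole. OPENING is the finger opening in cm, from 0 to 8.54, set as the call begins (- or left out, the last holds). The fingers move at their own pace and stop on an object; the grip force is fixed at half the most. Time passes only in rows, so rows that repeat a pose let the fingers close. It gives the time, the measured TCP pose, the force, the opening and the grip force at its end, in the units of the state.
- sensors.read_state(): the state, without advancing time (a new reading comes with each control period).
- get_image(name): name is "scene" or "side" or "wrist"; returns the picture (420x560x3 uint8, blue, green, red); there is no depth.
- camera_params(name): a dict with "mtx" (3x3 intrinsics, pixels), "rvec" (rotation vector, rad) and "tvec" (3), from world to camera coordinates, as OpenCV has them. Camera axes: x right, y down, z forward; pixel columns grow to the right and rows downward; lengths in mm; the calibration is good to about 2 mm. A picture is of the moment at which its call begins: read the wrist's pose just before it. camera_params takes no time and is no camera call; for the wrist camera it gives the pose at the moment of the call.
- order.finish_job(): hands the job in; it is judged then, once.
The state is a dict: "clock": time; "qpos": joint angles; "qd": joint speeds; "tau": joint torques, N m; "eef_pos": TCP position; "tool_rot": TCP orientation; "force": force on the tool from outside, world axes, zero at the start; "torque": the same for the moment, N m; "width": finger opening in mm; "gripper_force": force on a finger pad.
Only numpy, scipy, OpenCV 4.12 (cv2) and the standard library are available. Lean on these libraries where they do the work, as an engineer would, in place of code of your own. Each camera call takes 0.05 s, during which the arm holds its last target. There are 200 camera calls.

TASK

Raise the dial gauge clear, then turn the blue cover plate over so that its bare sealing face with the black seal ring is up, and lay it on the granite base under the gauge, long side pointing at the column and its end square against the steel back stop. Then lower the gauge onto it so that the foot stands on the bare metal inside the seal ring and is pushed up by about 5 mm, and leave it so. Never let the plate fall or drop, and leave the other things on the bench where they are.

Things in the scene. Friction and masses are not known exactly. Their poses are not given: they have to be found in the camera images.
- cover_plate: Loose solid plate, 100 x 60 x 20 mm, 0.25-0.42 kg. Origin: centre of its sealing face (bare aluminium, sunk black racetrack seal ring, 67 x 36 mm inside); x along the 100 mm side, y along the 60 mm side, z out of the opposite, blue face with two brass ports. It starts flat on the bench, blue face up (z up); turned over, z points down. It stands by itself on a 60 x 20 mm end.
- gauge_stand: Fixed comparator stand: black granite base 260 (x) x 150 (y) x 40 mm high, flat top 40 mm above the bench. Origin at the centre of the base's underside, x pointing from its open front edge to the column, z up. Column 22 mm thick, axis at x = +108 mm, top 190 mm above the bench. The foot's axis stands at x = +20 mm, y = 0.
- stop_face (a point): Centre of the front face of the steel back stop on the granite: a fixed bar 60 mm wide (along the stand's y) and 12 mm high above the granite, its face at x = +70 mm of the stand, looking to the stand's -x. A plate whose 60 mm end lies against it has its centre under the foot.
- gauge_knob (a point): Centre of the top of the gauge's black lifting knob, upright, round, 26 mm across, 38 mm tall, right above the foot's axis; hold it from above to move the gauge. Under it: a 12 mm neck, 8 mm high, then the dial, 58 mm across (along the stand's x), 22 mm deep; an arm runs from under the dial to the column. The point is 188 mm above the bench at gauge_head 0 and rises with it.
- gauge_foot (a point): Centre of the underside of the gauge's foot, a steel disc 14 mm across on a 6 mm spindle under the dial. It lies 40 mm above the bench (on the granite) when both gauge joints are 0.
- gauge_head (a joint): Height of the gauge (dial, knob and foot together) on its column, m: 0 lowest, foot at the granite; 0.070 top of its travel. A friction brake of about 9 N holds it wherever it is left (about 12 N to raise, 6 N to lower). Starts between 0.004 and 0.018.
- spindle (a joint): How far the sprung foot is pushed up into the gauge, m: 0 hanging free, 0.014 its end stop. The spring presses down with 1.4 N at 0 and 0.12 N more per mm.
- pliers: Bystander: long-nose pliers with orange handles, 180 x 75 x 14 mm, lying flat; origin on the bench near the pivot. Leave alone.
- wrench: Bystander: chrome adjustable wrench, 185 x 45 x 12 mm, lying flat; origin on the bench near its middle. Leave alone.
- screwdriver: Bystander: screwdriver with green handle, 170 mm, lying; origin on the bench under its middle. Leave alone.
- yoke: Bystander: chrome regulator yoke, an open frame 107 x 56 x 22 mm, lying flat; origin on the bench in its opening. Leave alone.
- yoke_knob: Bystander: black ribbed screw knob 54 mm across with an upright threaded steel stem, 58 mm high; origin under its centre. Leave alone.
- regulator_body: Bystander: chrome round regulator body, 48 mm across, 62 mm high, standing; origin under its centre. Leave alone.
- tweezers: Bystander: flat steel tweezers, 150 x 15 x 6 mm, lying between the robot and the work; origin on the bench under the middle. Leave alone.
Mind the look-alikes: they are no part of the job. What is meant by the cover_plate is not green or orange, and is the smaller of those in its own colour.

How it is judged (in metres and radians):
On the way:
1. the plate lies on the granite with its sealing face up, its end against the back stop, and the gauge's foot is still clear above it (angle between cover_plate's own z axis and vertical above 3.07 rad and z of cover_plate in the frame of gauge_stand between 0.057 and 0.063 m and x of cover_plate in the frame of gauge_stand between 0.015 and 0.025 m and z of gauge_foot in the frame of gauge_stand above 0.064 m), for 0.2 s.
At the end, for the whole second after the job is handed in: The plate lies still and flat (within 4 degrees) on the granite, sealing face up, its end within 5 mm of the back stop and square to it within 0.1 rad, its centre line within 11 mm of the foot's axis; the gauge's foot stands on it inside the seal ring, pushed up between 2 and 9 mm (angle between cover_plate's own z axis and vertical above 3.07 rad and z of cover_plate in the frame of gauge_stand between 0.057 and 0.063 m and x of cover_plate in the frame of gauge_stand between 0.015 and 0.025 m and angle between the x axis of cover_plate and the x axis of gauge_stand, either way round below 0.1 rad and y of gauge_foot in the frame of cover_plate between -0.011 and 0.011 m and value of joint spindle between 0.002 and 0.009 m and linear speed of cover_plate below 0.01 m/s); the robot touches nothing.
It fails at once if the plate falls over or is dropped (turns faster than 10 rad/s or moves faster than 1.2 m/s) (angular speed of cover_plate above 10 rad/s or linear speed of cover_plate above 1.2 m/s).
It fails at once if the gauge's foot is driven to its end stop (more than 12 mm) (value of joint spindle above 0.012 m).
It fails at once if another thing on the bench is moved by more than 20 mm (distance of any of pliers, wrench, screwdriver, yoke, yoke_knob, regulator_body, tweezers from where it was at the start of the episode above 0.02 m).
It also fails if it takes over 72 s, if anything falls off the work surface, if the arm or the gripper's body presses on something with over 40 N, if the wrist force passes 120 N, or if a joint passes its speed limit or range.

## Working session

There is one attempt and no reset: what is moved stays moved. The work goes in short steps, Python scripts to look and compute and a shell command to move; the robot and the scene stay as the last step left them, time stands still between calls to the robot, and variables do not carry over. Pictures are saved under pics/ and viewed, at most 10 in all, crops included, and the job is handed in when it is done.

```bash
mkdir -p pics; ls; cat > h.py <<'E'
import numpy as np, cv2
from cell import sensors, get_image, camera_params, order
def cam(n):
    p=camera_params(n); R=cv2.Rodrigues(np.array(p["rvec"],float))[0]; return np.array(p["mtx"],float),R,np.array(p["tvec"],float).ravel()
def back(n,uv,z,c=None):
    K,R,t=c or cam(n); uv=np.atleast_2d(uv).astype(float); C=-R.T@t; out=[]
    for u,v in uv:
        d=R.T@np.linalg.solve(K,[u,v,1]); out.append(C+d*(z-C[2])/d[2])
    return np.array(out)
def proj(n,P,c=None):
    K,R,t=c or cam(n); q=(R@np.atleast_2d(P).T).T+t; q=q@K.T; return q[:,:2]/q[:,2:]
E
python3 - <<'E'
from h import *
np.set_printoptions(precision=1,suppress=True)
for n in("scene","side","wrist"):
    K,R,t=cam(n); print(n,-R.T@t,R[2],K[0,0]); cv2.imwrite(f"pics/{n}0.png",get_image(n))
print(sensors.read_state())
a=cv2.imread("pics/scene0.png");b=cv2.imread("pics/side0.png");
E
```

```text
pics
scene [1023.1  669.5 1038.2] [-0.4 -0.6 -0.7] 473.90171047764363
side [ -137.1 -1203.   1236.5] [ 0.4  0.7 -0.6] 485.0937826719171
wrist [ 72.9 650.9 373.5] [ 0.3 -0.1 -0.9] 317.82253249597164
{'clock': 0.15, 'qpos': array([-1.4,  0.6,  0. ,  1.5, -0. ,  1. , -0. ]), 'qd': array([ 0., -0., -0., -0.,  0.,  0.,  0.]), 'tau': array([  0. , -56.4,   1.2, -19.4,   0. ,   0. ,  -0. ]), 'eef_pos': array([151.7, 631.6, 230.6]), 'tool_rot': array([-3.1, -0. ,  2.9]), 'force': array([ 0.2, -0.7,  0. ]), 'torque': array([-0., -0., -0.]), 'gripper_force': 0.0, 'width': 85.43217649604321}
```

View pics/scene0.png

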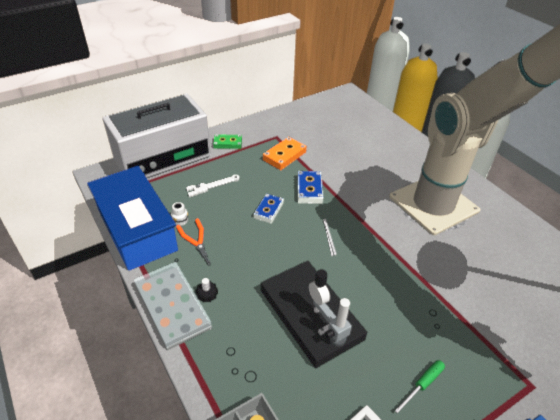

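View pics/side0.png

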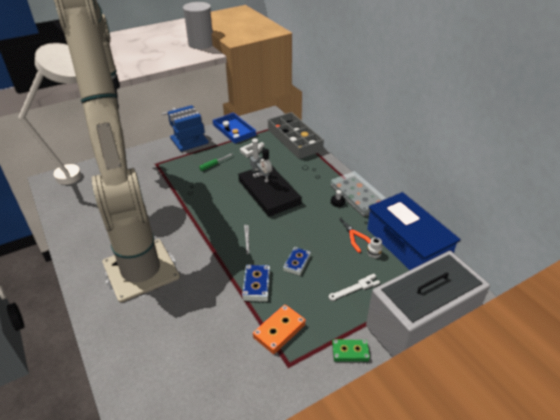

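Scene view: the candidates are the blue plate at (268,208), a larger blue plate at (310,186), orange at (285,152) and green at (228,141). The smaller blue one at (268,208) fits (side view (297,261)). The stand is at (313,312), with its front edge towards the plates. I'll confirm this with an enlarged crop.

```bash
python3 - <<'E'
import cv2,numpy as np
a=cv2.imread("pics/scene0.png");b=cv2.imread("pics/side0.png")
r=lambda im,x,y,w,h,s:cv2.resize(im[y:y+h,x:x+w],None,fx=s,fy=s,interpolation=cv2.INTER_CUBIC)
m=np.zeros((600,800,3),np.uint8)
m[:300,:400]=r(a,240,165,100,75,4); m[300:,:400]=r(b,235,240,100,75,4)
m[:300,400:]=r(a,255,250,133,100,3)[:300,:399][:, :].copy() if 0 else cv2.resize(r(a,255,255,120,112,1),(400,300))[:300]
m[300:,400:]=cv2.resize(r(b,230,135,80,80,1),(400,300),interpolation=cv2.INTER_CUBIC)
cv2.imwrite("pics/crop1.png",m)
E
```

```text
(no output)
```

View pics/crop1.png

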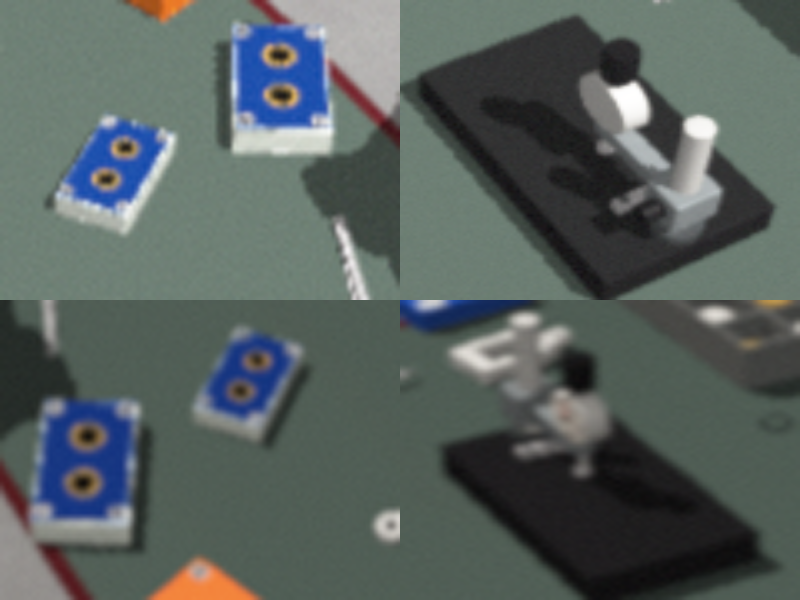

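```bash
python3 - <<'E'
from h import *
np.set_printoptions(precision=1,suppress=True)
def L(n,uv,z):
    p=back(n,uv,z)[:,:2]; print(n,p.tolist() and p.round(1).tolist()); print(' mean',p.mean(0),'sides',np.linalg.norm(np.roll(p,-1,0)-p,axis=1)); return p
L("scene",[(266.25,193.75),(284,198),(271.75,220),(254.25,215)],20)
L("side",[(294.5,247),(310.75,251.5),(300.75,271.5),(284.25,267)],20)
p=L("scene",[(261,284.1),(308.1,260.6),(367.5,332.3),(316.5,361.4)],40)
print(np.degrees(np.arctan2(*(p[2]-p[1])[::-1])),np.degrees(np.arctan2(*(p[3]-p[0])[::-1])))
p=L("side",[(238.6,175.5),(269,209.1),(301,199)],40)
L("scene",[(321.3,271.8)],198); L("side",[((580-400)/5+230,(352-300)/3.75+135)],198)
R=cv2.Rodrigues(np.array(camera_params("wrist")["rvec"]))[0];print(R)
E
```

```text
scene [[447.5, -293.5], [409.2, -247.9], [493.3, -183.8], [528.2, -229.2]]
 mean [ 469.6 -238.6] sides [ 59.6 105.7  57.2 103.2]
side [[492.5, -192.7], [529.7, -239.8], [451.7, -300.0], [414.6, -255.1]]
 mean [ 472.1 -246.9] sides [60.  98.6 58.3 99.8]
scene [[649.1, 19.5], [498.7, 16.5], [501.4, 273.7], [650.2, 272.8]]
 mean [574.9 145.6] sides [150.5 257.2 148.7 253.3]
89.38570687223053 89.76946876271887
side [[496.4, 252.9], [502.4, 8.2], [636.9, -2.5]]
 mean [545.2  86.2] sides [244.7 134.8 291.4]
scene [[574.5, 162.0]]
 mean [574.5 162. ] sides [0.]
side [[576.4, 158.1]]
 mean [576.4 158.1] sides [0.]
[[ 0.2  1.  -0. ]
 [ 0.9 -0.2  0.3]
 [ 0.3 -0.1 -0.9]]
```

Crop: the small blue plate's measured top is about 58 x 101 mm, which confirms it as the target. The larger blue plate at (310,186) is a look-alike. The stand centre is about (575,145), its x axis runs along world +y, and the knob is at about (575,161).

```bash
cat >> h.py <<'E'
from scipy.spatial.transform import Rotation as Ro
def to(x,y,z,yaw,s=None):
    "print tool-axes shift cm and turn deg to world target"
    s=s or sensors.read_state(); R=Ro.from_euler('xyz',s['tool_rot'])
    d=R.inv().apply(np.array([x,y,z])-s['eef_pos'])/10
    cur=np.degrees(np.arctan2(*R.as_matrix()[[1,0],[0,0]])); t=-((yaw-cur+180)%360-180)
    print('shift',d.round(2),'turn',round(t,1),'| at',s['eef_pos'].round(1),'yaw',round(cur,1),'clk',round(s['clock'],2))
E
python3 - <<'E'
from h import *
to(575,162,245,90)
print(back("scene",[(240+232/4,165+25/4),(240+325/4,165+25/4),(240+330/4,165+125/4),(240+232/4,165+135/4),(330,222),(335,252)],20).round())
E
python3 -m inch --help | head -20
```

```text
shift [-52.13 -35.77  -1.39] turn 76.5 | at [151.7 631.6 230.6] yaw 166.5 clk 0.15
[[ 298. -336.   20.]
 [ 230. -297.   20.]
 [ 299. -193.   20.]
 [ 373. -222.   20.]
 [ 346.  -87.   20.]
 [ 405.   16.   20.]]invalid input: not JSON, or not a number
```

```bash
python3 -m inch '[[[-3,-2,-0.3,6],[-6,-4.1,-0.6,12],[-9,-6.2,-1,18],[-12,-8.2,-1.4,24],[-15,-10.3,-1.4,30],[-18,-12.4,-1.4,36],[-21,-14.4,-1.4,42],[-24,-16.5,-1.4,48]]]' 8.5
python3 -c "from h import *; to(575,162,245,90)"
```

```text
clock: 0.82
eef_pos: [347.4, 414.1, 245.3]
tool_rot: [-3.142, -0.0, 2.063]
force: [0.9, 0.5, -0.0]
width: 85.1
gripper_force: 0.0
shift [-3.298e+01  8.140e+00  2.000e-02] turn 28.2 | at [347.4 414.1 245.3] yaw 118.2 clk 0.82
```

```bash
python3 -m inch '[[[-4,1,0,6],[-8,2,0,12],[-12,3,0,18],[-16,4,0,24],[-20,5,0,28],[-24,6,0,28],[-28,7,0,28],[-31,8,0,28]]]'; python3 -m inch '[[[0,0,0,0],[0,0,0,0]]]'
python3 - <<'E'
from h import *
to(575,162,245,90); c=cam("wrist"); cv2.imwrite("pics/w1.png",get_image("wrist"))
print(proj("wrist",[[575,162,198],[575,162,245-45],[575,145,40]],c).round())
E
```

```text
clock: 1.48
eef_pos: [566.5, 177.3, 245.3]
tool_rot: [3.141, 0.002, 1.576]
force: [0.8, 0.7, -0.5]
width: 85.2
gripper_force: 0.0
clock: 1.65
eef_pos: [565.8, 178.8, 244.9]
tool_rot: [-3.141, 0.001, 1.575]
force: [0.6, 0.6, 0.7]
width: 85.1
gripper_force: 0.0
shift [-1.68  0.91 -0.  ] turn 0.2 | at [565.8 178.8 244.9] yaw 90.2 clk 1.65
[[289. 251.]
 [289. 252.]
 [284. 200.]]
```

View pics/w1.png

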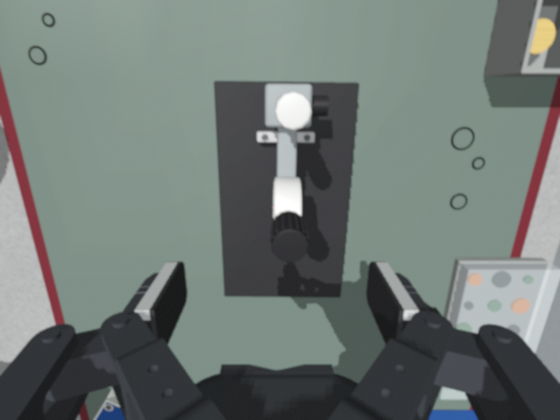

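Wrist view: knob top at (289,244), column top at (294,109), granite corners at (215,82), (358,82), (223,296), (342,296), back stop at (257,137)–(315,137).

```bash
python3 - <<'E'
from h import *
print(back("wrist",[(289,244)],198).round(1),back("wrist",[(294,109)],190).round(1))
print(back("wrist",[(215,82),(358,82),(342,296),(223,296)],40).round(1)); print(back("wrist",[(257,143),(315,143)],40).round(1))
E
```

```text
[[573.4 169.2 198. ]] [[574.9 254.6 190. ]]
[[501.1 274.4  40. ]
 [647.8 275.6  40. ]
 [650.2  18.5  40. ]
 [497.6  17.2  40. ]]
[[543.5 212.6  40. ]
 [606.5 213.1  40. ]]
```

```bash
python3 -m inch '[[[-0.6,0.4,0,0],[-1.2,0.85,1,0],[-1.2,0.85,3,0],[-1.2,0.85,5,0],[-1.2,0.85,6.5,0],[-1.2,0.85,7.2,0],[-1.2,0.85,7.2,0]]]'; python3 -m inch '[[[0,0,0,0],[0,0,0,0],[0,0,0,0],[0,0,0,0],[0,0,0,0],[0,0,0,0]]]' 1.5
python3 -m inch '[[[0,0,-0.3,0],[0,0,-0.8,0],[0,0,-1.5,0],[0,0,-2,0],[0,0,-2.5,0],[0,0,-3,0],[0,0,-3.5,0],[0,0,-4,0]]]'
```

```text
clock: 2.28
eef_pos: [571.8, 169.4, 171.2]
tool_rot: [-3.138, 0.001, 1.58]
force: [0.5, 0.2, -0.4]
width: 84.8
gripper_force: 0.0
clock: 2.78
eef_pos: [575.3, 169.5, 174.4]
tool_rot: [3.137, -0.001, 1.579]
force: [2.5, 0.8, 3.2]
width: 23.7
gripper_force: 58.7
clock: 3.45
eef_pos: [575.2, 169.5, 212.3]
tool_rot: [3.138, 0.001, 1.579]
force: [8.5, 0.9, -13.9]
width: 23.7
gripper_force: 59.6
```

```bash
python3 -m inch '[[[0,0,-0.4,0],[0,0,-0.8,0],[0,0,-1,0],[0,0,-1,0]]]'
python3 -m inch '[[[0,0,-0.2,0],[0,0,-0.4,0],[0,0,-0.4,0]]]' |grep -E "eef|force"
python3 -m inch '[[[0,0,-0.2,0],[0,0,-0.4,0],[0,0,-0.4,0]]]' |grep -E "eef|force"
```

```text
clock: 3.78
eef_pos: [575.2, 169.4, 222.7]
tool_rot: [3.138, 0.0, 1.579]
force: [6.0, 0.7, -8.5]
width: 23.9
gripper_force: 59.8
eef_pos: [575.2, 169.4, 226.5]
force: [6.6, 0.7, -9.4]
gripper_force: 59.8
eef_pos: [575.2, 169.4, 230.5]
force: [7.3, 0.4, -9.3]
gripper_force: 59.7
```

```bash
python3 -m inch '[[[0,0,-0.2,0],[0,0,-0.3,0],[0,0,-0.3,0]]]' |grep -E "eef|force"
python3 - <<'E'
from h import *
cv2.imwrite("pics/s1.png",cv2.resize(get_image("side")[95:215,220:330],None,fx=5,fy=5,interpolation=cv2.INTER_CUBIC))
E
python3 -m inch '[[[0,0,-0.2,0],[0,0,-0.3,0],[0,0,-0.3,0]]]' |grep -E "eef|force"
```

```text
eef_pos: [575.2, 169.4, 233.3]
force: [8.3, -0.2, -10.6]
gripper_force: 59.7
eef_pos: [575.2, 169.4, 236.3]
force: [7.1, 0.1, -10.1]
gripper_force: 59.7
```

```bash
python3 -m inch '[[[0,0,-0.1,0],[0,0,-0.2,0],[0,0,-0.2,0]]]' |grep -E "eef|force"
python3 -m inch '[[[0,0,-0.1,0],[0,0,-0.2,0],[0,0,-0.2,0]]]' |grep -E "eef|force"
```

```text
eef_pos: [575.2, 169.4, 238.2]
force: [8.0, 1.2, -11.7]
gripper_force: 59.7
eef_pos: [575.2, 169.4, 239.1]
force: [11.1, 1.3, -17.6]
gripper_force: 60.4
```

View pics/s1.png

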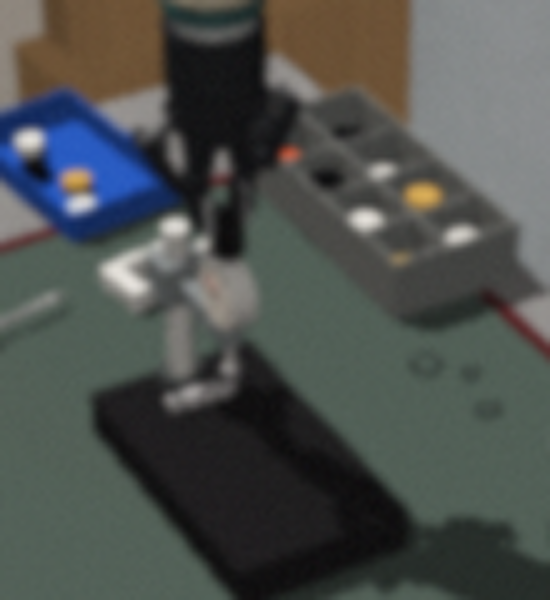

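The side view shows the gauge raised on its column; the force rise at TCP z about 239 is the top stop (head 70 mm). Release, rise and go to the plate.

```bash
python3 -m inch '[[[0,0,0,0],[0,0,0,0],[0,0,0,0],[0,0,0,0],[0,0,0,0]]]' 8.5 | grep -E "width|force"
python3 -m inch '[[[0,0,-1.5,0],[0,0,-3.5,0],[0,0,-4.5,0],[0,0,-4.5,0]]]' | grep -E "eef|force"
python3 -c "from h import *; to(490,-225,270,38)"
```

```text
force: [0.3, -0.2, 0.1]
width: 82.0
gripper_force: 0.0
eef_pos: [574.9, 169.4, 289.0]
force: [0.8, 0.6, -0.1]
gripper_force: 0.0
shift [-39.37  -8.84   1.79] turn 52.5 | at [574.9 169.4 289. ] yaw 90.5 clk 6.08
```

```bash
python3 -m inch '[[[-3,-0.6,0,6],[-7,-1.5,0,12],[-10,-2.2,0.3,18],[-14,-3.1,0.6,24],[-18,-4,0.9,30],[-22,-5,1.2,36],[-26,-5.8,1.5,42],[-29.5,-6.6,1.8,48]]]' | grep -E "eef"
python3 -m inch '[[[0,0,0,4],[0,0,0,4],[0,0,0,4]]]' | grep -E "eef"
python3 -c "from h import *; to(490,-225,270,38)"
```

```text
eef_pos: [508.6, -128.7, 267.8]
eef_pos: [509.7, -125.7, 267.6]
shift [-7.73  6.53 -0.24] turn 0.6 | at [ 509.7 -125.7  267.6] yaw 38.6 clk 7.0
```

```bash
python3 -m inch '[[[-2,1.6,0,0],[-4,3.3,0,0],[-6,5,0,0],[-8,6.6,0,0],[-8,6.6,0,0],[-8,6.6,0,0]]]' | grep -E "eef"
python3 - <<'E'
from h import *
to(502,-218,100,38); c=cam("wrist"); cv2.imwrite("pics/w2.png",get_image("wrist"))
E
```

```text
eef_pos: [488.5, -227.5, 268.1]
shift [ 1.65  0.1  16.81] turn 0.6 | at [ 488.5 -227.5  268.1] yaw 38.6 clk 7.5
```

View pics/w2.png

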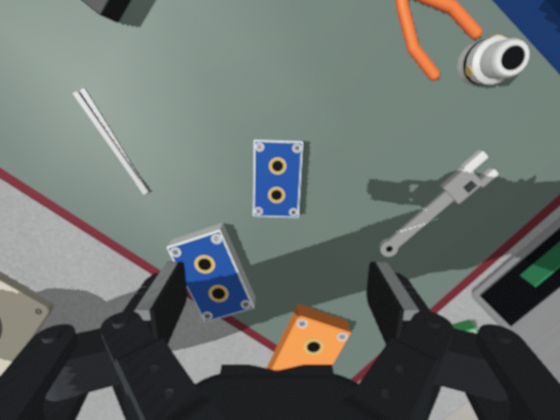

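Wrist view: target plate corners at (254,140), (303,141), (301,217), (252,217). The larger blue plate is at (212,272) and orange at (310,345), both clear of the grasp. The tool is free around the upper end, A.

```bash
python3 - <<'E'
from h import *
p=back("wrist",[(254,140),(303,141),(301,217),(252,217)],20)[:,:2]
print(p.round(1),np.linalg.norm(np.roll(p,-1,0)-p,axis=1).round(1)); c=p.mean(0); d=(p[0]+p[1]-p[2]-p[3])/2; a=np.degrees(np.arctan2(d[1],d[0])); print(c,a)
u=d/np.linalg.norm(d); g=c+38*u; print(g); to(*g,60,a); print('B',c-50*u)
E
```

```text
[[ 494.8 -186.3]
 [ 531.2 -233.7]
 [ 453.6 -295.8]
 [ 413.1 -245.4]] [ 59.8  99.5  64.6 100.8]
[ 473.17019692 -240.28714066] 37.294117974045854
[ 503.40055306 -217.2626848 ]
shift [ 1.67  0.24 20.79] turn 1.4 | at [ 488.9 -226.1  267.9] yaw 38.7 clk 7.55
B [ 433.39341253 -270.58247732]
```

```bash
python3 -m inch '[[[0.8,0.1,3,1.4],[1.6,0.2,6.5,1.4],[1.7,0.25,10,1.4],[1.7,0.25,14,1.4],[1.7,0.25,18,1.4],[1.7,0.25,21.5,1.4],[1.7,0.25,23.5,1.4],[1.7,0.25,23.5,1.4]]]' | grep -E "eef|force"
python3 -c "from h import *; to(503.4,-217.3,3,37.3)"
```

```text
eef_pos: [501.3, -214.8, 28.9]
force: [-0.4, 0.6, -0.4]
gripper_force: 0.0
shift [0.02 0.35 2.59] turn 0.0 | at [ 501.3 -214.8   28.9] yaw 37.3 clk 8.22
```

```bash
python3 -m inch '[[[0,0.2,1.2,0],[0,0.3,2.1,0],[0,0.3,2.6,0],[0,0.3,2.6,0]]]' | grep -E "eef|force"
python3 -m inch '[[[0,0,0,0],[0,0,0,0],[0,0,0,0],[0,0,0,0],[0,0,0,0]]]' 5
python3 -c "from h import *; to(503.4,-217.3,3,37.3)"
```

```text
eef_pos: [505.4, -221.1, 7.2]
force: [0.7, 0.6, 0.7]
gripper_force: 0.0
clock: 8.97
eef_pos: [505.3, -221.1, 8.7]
tool_rot: [-3.142, -0.002, 0.647]
force: [-1.4, 2.1, 8.1]
width: 58.0
gripper_force: 63.0
shift [ 0.07 -0.42  0.57] turn -0.2 | at [ 505.3 -221.1    8.7] yaw 37.1 clk 8.97
```

```bash
python3 -m inch '[[[0,0,-0.3,0],[-0.1,0,-0.6,0],[-0.2,0,-1,0],[-0.3,0,-1.4,0],[-0.45,0,-1.7,0],[-0.6,0,-2,0],[-0.6,0,-2,0]]]'
python3 - <<'E'
from h import *
cv2.imwrite("pics/s2.png",np.hstack([cv2.resize(get_image("side")[200:290,240:330],(400,400),interpolation=cv2.INTER_CUBIC),cv2.resize(get_image("scene")[150:240,230:320],(400,400),interpolation=cv2.INTER_CUBIC)]))
E
```

```text
clock: 9.55
eef_pos: [500.2, -225.7, 27.9]
tool_rot: [3.141, -0.0, 0.647]
force: [-0.5, -0.1, -2.9]
width: 57.6
gripper_force: 64.3
```

View pics/s2.png

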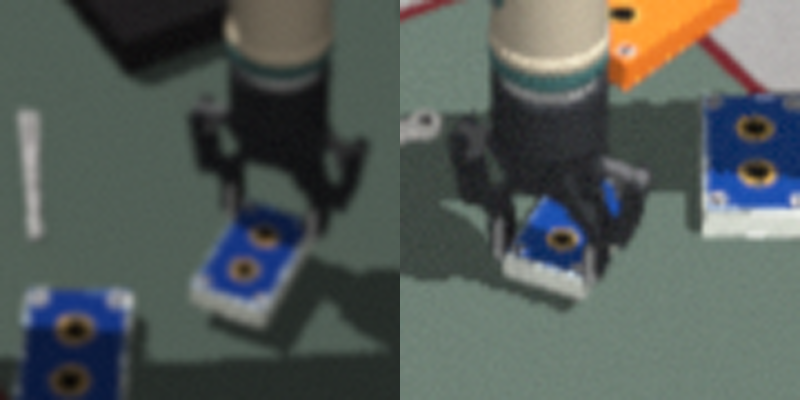

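The plate was lifted level (2.9 N, shadow under it), so the full grip does not let it pivot. Set it nearly back down and test whether a set opening loosens the grip.

```bash
python3 -m inch '[[[0,0,0.5,0],[0,0,1,0],[0,0,1.5,0],[0,0,1.9,0],[0,0,1.9,0]]]' | grep -E "eef|force|width"
for o in 5.7; do python3 -m inch '[[[0,0,0,0],[0,0,0,0]]]' 5.7| grep -E "force|width"; python3 -m inch '[[[0,0,0,0],[0,0,0,0]]]' 5.75| grep -E "force|width"; python3 -m inch '[[[0,0,0,0],[0,0,0,0]]]' 5.8| grep -E "force|width";  done
```

```text
eef_pos: [500.0, -224.8, 8.7]
force: [-1.7, 2.1, 9.5]
width: 57.8
gripper_force: 65.7
force: [-1.8, 2.3, 8.3]
width: 57.9
gripper_force: 65.6
force: [-1.8, 2.2, 8.9]
width: 57.8
gripper_force: 65.6
force: [-2.0, 2.4, 7.2]
width: 58.5
gripper_force: 56.0
```

```bash
python3 -m inch '[[[0,0,0,0],[0,0,0,0]]]' 5.85| grep -E "force|width"; python3 -m inch '[[[0,0,0,0],[0,0,0,0]]]' 5.9| grep -E "force|width"; python3 -m inch '[[[0,0,0,0],[0,0,0,0]]]' 5.95| grep -E "force|width"
```

```text
force: [-0.9, 1.1, 5.8]
width: 58.6
gripper_force: 43.2
force: [-1.4, 1.0, 6.2]
width: 59.3
gripper_force: 31.0
force: [-1.8, 0.4, 4.4]
width: 59.6
gripper_force: 19.9
```

```bash
python3 -m inch '[[[0,0,0,0],[0,0,0,0]]]' 5.99| grep -E "force|width"; python3 -m inch '[[[0,0,-0.2,0],[0,0,-0.4,0],[-0.1,0,-0.7,0],[-0.2,0,-1,0],[-0.25,0,-1.2,0],[-0.25,0,-1.2,0]]]' | grep -E "force|width|eef"
python3 - <<'E'
from h import *
cv2.imwrite("pics/s3.png",cv2.resize(get_image("side")[200:290,240:330],(400,400),interpolation=cv2.INTER_CUBIC))
E
```

```text
force: [-1.2, 0.9, 3.0]
width: 60.4
gripper_force: 11.9
eef_pos: [498.3, -227.0, 20.8]
force: [-1.0, -0.3, -2.4]
width: 60.3
gripper_force: 7.6
```

View pics/s3.png

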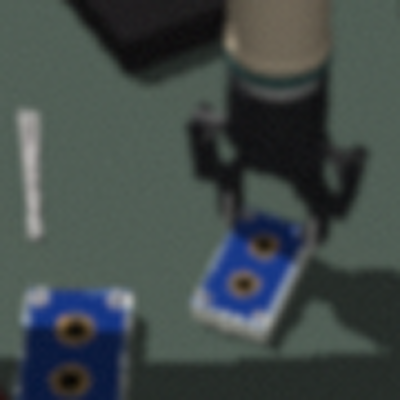

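The shadow gap at B looks closed, so the plate appears to be pivoting. I'll check it numerically by fitting the tilt to the blue mask.

```bash
cat > tilt.py <<'E'
from h import *
def corners(P,ax,th,off=38,h=14):
    "top (blue) face corners; pivot P on the plate at (off,.,h above sealing face); th = tilt, A up"
    u=np.array([np.cos(ax),np.sin(ax),0]); y=np.array([-u[1],u[0],0]); k=np.array([0,0,1.])
    X=u*np.cos(th)+k*np.sin(th); Z=-u*np.sin(th)+k*np.cos(th)
    return np.array([P+X*(a-off)+y*b+Z*(20-h) for a,b in((50,30),(50,-30),(-50,-30),(-50,30))])
def fit(ax,ths,offs=(38,),dz=6):
    s=sensors.read_state(); P0=s['eef_pos']+[0,0,dz]; R=[]
    for n in("side","scene"):
        im=get_image(n); hsv=cv2.cvtColor(im,cv2.COLOR_BGR2HSV)
        m=((hsv[...,0]>105)&(hsv[...,0]<125)&(hsv[...,1]>140)&(hsv[...,2]>50)).astype(np.uint8)
        c=cam(n); ref=proj(n,[P0],c)[0]; w=np.zeros_like(m); cv2.circle(w,tuple(int(v) for v in ref),45,1,-1)
        nl,lab,st,ce=cv2.connectedComponentsWithStats(m*w)
        i=1+np.argmin([min(np.hypot(*(np.argwhere(lab==j)[:,::-1]-proj(n,[P0-[30*np.cos(ax),30*np.sin(ax),0]],c)[0]).T)) if st[j,4]>15 else 1e9 for j in range(1,nl)])
        b=cv2.morphologyEx((lab==i).astype(np.uint8),cv2.MORPH_CLOSE,np.ones((5,5)))
        R.append((n,c,b)); print(n,'area',b.sum(),'c',ce[i].round(1))
    for th in ths:
        row=[]
        for n,c,b in R:
            best=min(((lambda q:(int((q!=b).sum()))) (cv2.fillConvexPoly(np.zeros_like(b),np.round(proj(n,corners(P0,ax,np.radians(th),o)*1.0,c)).astype(np.int32),1)),o) for o in offs)
            row.append(best)
        print(th,row)
E
python3 - <<'E'
from tilt import *
print(sensors.read_state()['force'].round(1)); fit(np.radians(37.3),range(-8,41,4),(34,38,42))
E
```

```text
[-0.4 -0.3 -2.4]
side area 224 c [296.2 259.1]
scene area 114 c [264.3 203.3]
-8 [(210, 42), (422, 38)]
-4 [(201, 42), (383, 34)]
0 [(208, 42), (345, 42)]
4 [(228, 42), (313, 38)]
8 [(249, 34), (279, 38)]
12 [(268, 34), (239, 38)]
16 [(268, 38), (202, 42)]
20 [(285, 38), (177, 42)]
24 [(298, 38), (155, 38)]
28 [(315, 42), (150, 34)]
32 [(314, 34), (147, 42)]
36 [(327, 38), (137, 42)]
40 [(325, 34), (125, 42)]
```

```bash
cat > port.py <<'E'
from h import *
def ports(show=True):
    for n in("side","scene"):
        im=get_image(n); c=cam(n); ref=proj(n,[sensors.read_state()['eef_pos']],c)[0]
        hsv=cv2.cvtColor(im,cv2.COLOR_BGR2HSV); h,s,v=cv2.split(hsv)
        m=((h>8)&(h<32)&(s>60)&(v>70)).astype(np.uint8)
        nl,lab,st,ce=cv2.connectedComponentsWithStats(m)
        print(n,[(ce[j].round(1).tolist(),int(st[j,4])) for j in range(1,nl) if st[j,4]>=4 and np.hypot(*(ce[j]-ref))<40])
E
python3 -m inch '[[[0,0,0,0],[0,0,0,0]]]' 6.02| grep -E "force|width"
python3 -c "from port import *; ports()"
python3 -m inch '[[[-0.05,0,-0.2,0],[-0.1,0,-0.4,0],[-0.2,0,-0.7,0],[-0.3,0,-1,0],[-0.3,0,-1,0],[-0.3,0,-1,0]]]' | grep -E "force|width|eef"
python3 -c "from port import *; ports()"
```

```text
force: [0.9, -1.3, -2.1]
width: 60.1
gripper_force: 2.9
side [([294.4, 263.3], 7)]
scene [([267.5, 204.8], 8)]
eef_pos: [495.9, -228.5, 30.6]
force: [-1.1, -0.8, -0.8]
width: 60.3
gripper_force: 1.5
side [([298.3, 255.1], 7), ([294.1, 263.5], 15)]
scene []
```

```bash
python3 - <<'E'
from tilt import *
u=np.array([np.cos(.651),np.sin(.651),0]);B=np.array([433.4,-270.6,0])
im=cv2.imread("pics/side0.png");h,s,v=cv2.split(cv2.cvtColor(im,cv2.COLOR_BGR2HSV));m=((h>8)&(h<32)&(s>60)&(v>70)).astype(np.uint8)
nl,lab,st,ce=cv2.connectedComponentsWithStats(m);print('start',[ce[j].round(1).tolist() for j in range(1,nl) if st[j,4]>=4 and np.hypot(*(ce[j]-(297,261)))<15])
for th in (0,5,10,15,20,25):
    t=np.radians(th);X=u*np.cos(t)+np.array([0,0,np.sin(t)]);Z=-u*np.sin(t)+np.array([0,0,np.cos(t)])
    print(th,proj("side",[B+X*(50+q)+Z*20 for q in(19,-19)]).round(1).tolist())
E
```

```text
start [[299.3, 255.1]]
0 [[298.9, 253.9], [294.8, 261.5]]
5 [[298.7, 253.1], [294.7, 261.3]]
10 [[298.5, 252.5], [294.4, 261.3]]
15 [[298.2, 251.9], [294.2, 261.3]]
20 [[297.8, 251.5], [293.9, 261.4]]
25 [[297.4, 251.3], [293.7, 261.5]]
```

Grip of 1.5 N slips. Lower, regrip at about 12 N and lift again, checking the ports.

```bash
python3 -m inch '[[[0,0,-0,0],[0.1,0,0.5,0],[0.3,0,1,0],[0.4,0,1.5,0],[0.5,0,2,0],[0.5,0,2.3,0],[0.5,0,2.3,0]]]' | grep -E "force|width|eef"
python3 -m inch '[[[0,0,0,0],[0,0,0,0],[0,0,0,0]]]' 6.6 | grep -E "force|width|eef"; python3 -c "from port import *; ports()"
python3 -m inch '[[[0,0,0,0],[0,0,0,0],[0,0,0,0],[0,0,0,0]]]' 5.95 | grep -E "force|width|eef"
python3 -m inch '[[[0,0,-0.2,0],[-0.05,0,-0.5,0],[-0.1,0,-0.8,0],[-0.2,0,-1.2,0],[-0.3,0,-1.5,0],[-0.3,0,-1.5,0],[-0.3,0,-1.5,0]]]' | grep -E "force|width|eef";python3 -c "from port import *; ports()"
```

```text
eef_pos: [499.9, -225.4, 6.5]
force: [0.4, 0.4, -1.2]
width: 60.0
gripper_force: 1.3
eef_pos: [499.7, -225.5, 7.4]
force: [-0.1, -0.6, 0.2]
width: 65.9
gripper_force: 0.0
side [([295.1, 264.1], 8)]
scene [([265.8, 208.0], 12)]
eef_pos: [499.9, -225.4, 7.6]
force: [-0.8, -0.3, 4.3]
width: 59.9
gripper_force: 11.5
eef_pos: [497.6, -227.5, 22.5]
force: [0.3, -0.8, -1.7]
width: 59.8
gripper_force: 10.2
side [([298.0, 255.5], 6), ([295.0, 263.7], 16)]
scene []
```

It pivots now (force 1.7 N is half the weight, port B unmoved). Continue on the arc.

```bash
python3 -m inch '[[[-0.3,0,-0.7,0],[-0.6,0,-1.4,0],[-1,0,-2,0],[-1.5,0,-2.7,0],[-2,0,-3.2,0],[-2.5,0,-3.75,0],[-2.5,0,-3.75,0],[-2.5,0,-3.75,0]]]' | grep -E "force|width|eef";python3 -c "from port import *; ports()
u=np.array([np.cos(.651),np.sin(.651),0]);B=np.array([433.4,-270.6,0])-5.5*u
for th in (0,10,30,35,40,45,50,60):
    t=np.radians(th);X=u*np.cos(t)+np.array([0,0,np.sin(t)]);Z=-u*np.sin(t)+np.array([0,0,np.cos(t)])
    print(th,(proj('side',[B+X*(50+q)+Z*20 for q in(19,-19)])+[0,1.4]).round(1).tolist())"
```

```text
eef_pos: [477.5, -242.9, 60.3]
force: [0.6, -0.8, -1.3]
width: 59.8
gripper_force: 9.2
side [([293.5, 264.5], 12)]
scene []
0 [[298.3, 256.4], [294.3, 264.0]]
10 [[297.9, 254.9], [293.8, 263.8]]
30 [[296.4, 253.7], [292.7, 264.3]]
35 [[295.9, 253.8], [292.4, 264.6]]
40 [[295.4, 254.1], [292.1, 265.0]]
45 [[294.8, 254.5], [291.7, 265.5]]
50 [[294.2, 255.0], [291.4, 266.1]]
60 [[292.9, 256.6], [290.7, 267.4]]
```

```bash
python3 -m inch '[[[-0.4,0,-0.3,0],[-0.8,0,-0.6,0],[-1.25,0,-0.9,0],[-1.7,0,-1.1,0],[-2.1,0,-1.3,0],[-2.6,0,-1.5,0],[-2.6,0,-1.5,0],[-2.6,0,-1.5,0]]]' | grep -E "force|width|eef";python3 -c "from port import *; ports()"
```

```text
eef_pos: [457.0, -258.0, 75.3]
force: [1.5, 2.4, 3.0]
width: 59.8
gripper_force: 9.0
side [([291.8, 266.5], 11)]
scene [([283.0, 167.0], 9)]
```

```bash
python3 -m inch '[[[-0.4,0,-0.15,0],[-0.8,0,-0.25,0],[-1.1,0,-0.35,0],[-1.5,0,-0.4,0],[-1.5,0,-0.4,0],[-1.5,0,-0.4,0]]]' | grep -E "force|width|eef";python3 -c "from port import *; ports()"
```

```text
eef_pos: [445.2, -267.2, 79.4]
force: [1.1, 3.0, 8.4]
width: 59.7
gripper_force: 9.2
side []
scene [([285.4, 163.9], 17), ([309.4, 178.7], 18), ([310.1, 188.5], 21)]
```

```bash
python3 -m inch '[[[-0.4,0,-0.2,0],[-0.8,0,-0.4,0],[-1.2,0,-0.5,0],[-1.6,0,-0.6,0],[-1.6,0,-0.6,0],[-1.6,0,-0.6,0]]]' | grep -E "force|width|eef"
python3 - <<'E'
from h import *
cv2.imwrite("pics/s4.png",np.hstack([cv2.resize(get_image("side")[200:300,240:340],(400,400),interpolation=cv2.INTER_CUBIC),cv2.resize(get_image("scene")[150:250,220:320],(400,400),interpolation=cv2.INTER_CUBIC)]))
E
```

```text
eef_pos: [431.4, -277.0, 84.6]
force: [0.9, 0.0, -3.0]
width: 60.1
gripper_force: 8.6
```

View pics/s4.png

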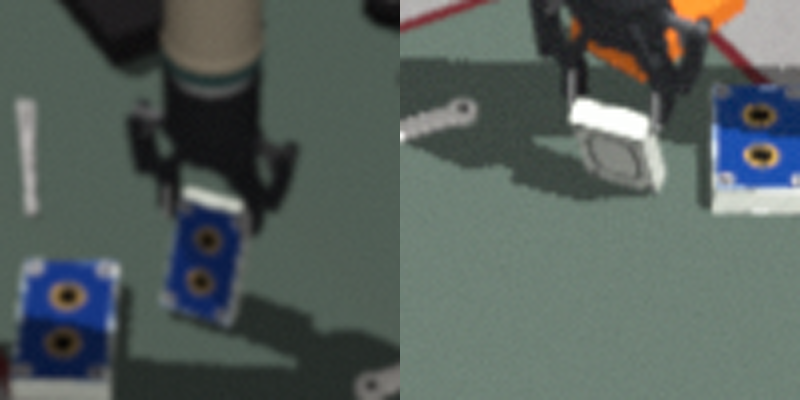

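The side and scene views show the plate hanging steeply (about 75°), seal face towards scene (612,155), with its full weight (3 N) in the hand. Tighten, lift and carry it to the granite front.

```bash
python3 -m inch '[[[0,0,0,0],[0,0,0,0],[0,0,-0.5,0],[0,0,-2,0],[0,0,-4,0],[0,0,-6,0],[0,0,-7.5,0],[0,0,-7.5,0]]]' 5.3 | grep -E "force|width|eef"
python3 -c "from h import *; to(574.3,80,160,90)"
```

```text
eef_pos: [433.6, -277.9, 162.6]
force: [0.0, 0.1, -3.8]
width: 57.1
gripper_force: 64.8
shift [ 32.81 -20.07   0.23] turn -52.9 | at [ 433.6 -277.9  162.6] yaw 37.1 clk 18.1
```

```bash
python3 -m inch '[[[2,-1.2,0,-6],[5,-3,0,-12],[8,-5,0,-18],[11.5,-7,0,-24],[15,-9,0,-30],[18.5,-11.2,0,-36],[22,-13.3,0,-42],[25,-15.2,0,-48]]]' | grep -E "force|width|eef"
python3 -m inch '[[[0,0,0,-2.5],[0,0,0,-4.9],[0,0,0,-4.9],[0,0,0,-4.9]]]' | grep -E "force|width|eef"
python3 -c "from h import *; to(574.3,80,160,90)"
```

```text
eef_pos: [540.1, -1.2, 159.0]
force: [0.7, -1.0, -3.0]
width: 56.8
gripper_force: 64.9
eef_pos: [539.2, -4.8, 159.1]
force: [-0.4, -0.2, -3.1]
width: 57.1
gripper_force: 64.9
shift [ 8.49  3.49 -0.09] turn -0.1 | at [539.2  -4.8 159.1] yaw 89.9 clk 19.1
```

```bash
python3 -m inch '[[[2,0.9,0,0],[4,1.8,0,0],[6,2.6,0,0],[8.5,3.5,0,0],[8.5,3.5,0,0],[8.5,3.5,0,0]]]' | grep -E "force|eef"
python3 - <<'E'
from port import *; ports(); to(574.3,80,160,90)
P=sensors.read_state()['eef_pos']+[0,0,5]; u=np.array([0,1,0])
for th in range(60,96,5):
    t=np.radians(th);X=u*np.cos(t)+np.array([0,0,np.sin(t)]);Z=-u*np.sin(t)+np.array([0,0,np.cos(t)])
    q=[P+X*(a-37)+Z*6 for a in(19,-19)]; B=P-X*87+Z*-14; print(th,proj("side",q).round(1).tolist(),'Bbot',B.round(0))
E
```

```text
eef_pos: [574.8, 82.0, 159.2]
force: [-1.1, -1.3, -2.7]
gripper_force: 65.0
side [([299.7, 146.0], 7)]
scene []
shift [ 0.1  -0.   -0.06] turn -0.1 | at [574.3  79.  159.4] yaw 89.9 clk 19.7
60 [[277.8, 171.5], [280.4, 181.2]] Bbot [574.  48.  82.]
65 [[277.7, 171.6], [279.9, 181.2]] Bbot [574.  55.  80.]
70 [[277.5, 171.6], [279.3, 181.0]] Bbot [574.  62.  78.]
75 [[277.4, 171.7], [278.8, 180.8]] Bbot [574.  70.  77.]
80 [[277.2, 171.7], [278.1, 180.5]] Bbot [574.  78.  76.]
85 [[277.0, 171.6], [277.5, 180.1]] Bbot [574.  85.  77.]
90 [[276.8, 171.5], [276.9, 179.5]] Bbot [574.  93.  77.]
95 [[276.6, 171.4], [276.3, 178.9]] Bbot [574. 101.  79.]
```

```bash
python3 -m inch '[[[0,0,0.8,0],[0,0,1.8,0],[0,0,2.6,0],[0,0,3.2,0],[0,0,3.2,0]]]' | grep -E "force|eef"
python3 -m inch '[[[0,0,0.15,0],[0,0,0.3,0],[0,0,0.3,0]]]' | grep -E "force|eef"
python3 -m inch '[[[0,0,0.1,0],[0,0,0.2,0],[0,0,0.2,0]]]' | grep -E "force|eef"
```

```text
eef_pos: [573.4, 79.9, 125.8]
force: [0.4, -0.3, -2.5]
gripper_force: 64.9
eef_pos: [574.9, 80.3, 124.7]
force: [-0.2, -0.2, -2.5]
gripper_force: 64.9
eef_pos: [574.8, 80.4, 122.8]
force: [-0.5, 0.2, -3.0]
gripper_force: 64.9
```

```bash
python3 -m inch '[[[0,0,0.1,0],[0,0,0.2,0],[0,0,0.2,0]]]' | grep -E "force|eef"
python3 -m inch '[[[0,0,0.1,0],[0,0,0.2,0],[0,0,0.2,0]]]' | grep -E " *force|eef"
```

```text
eef_pos: [575.1, 81.0, 121.3]
force: [-0.4, 1.0, 3.6]
gripper_force: 65.4
eef_pos: [575.2, 82.5, 120.6]
force: [-3.1, 3.3, 13.9]
gripper_force: 66.5
```

```bash
python3 -m inch '[[[0,0,-0.1,0],[0,0,-0.1,0],[0,0,-0.1,0]]]' 5.94 | grep -E "force|eef"
python3 -m inch '[[[-0.4,0,0,0],[-0.8,0,0,0],[-1.2,0,0,0],[-1.6,0,0,0],[-2,0,0,0],[-2,0,0,0]]]' | grep -E "force|eef"
```

```text
eef_pos: [575.3, 81.1, 120.6]
force: [-1.4, 1.9, 6.9]
gripper_force: 13.8
eef_pos: [575.6, 59.3, 121.2]
force: [-1.5, 1.4, 10.4]
gripper_force: 13.9
```

```bash
python3 -m inch '[[[-0.5,0,0,0],[-1,0,0,0],[-1.5,0,0,0],[-2,0,0.1,0],[-2.5,0,0.2,0],[-3,0,0.3,0],[-3,0,0.3,0],[-3,0,0.3,0]]]' | grep -E "force|eef"
python3 - <<'E'
from h import *
cv2.imwrite("pics/s5.png",np.hstack([cv2.resize(get_image("side")[120:220,215:315],(400,400),interpolation=cv2.INTER_CUBIC),cv2.resize(get_image("scene")[215:315,230:330],(400,400),interpolation=cv2.INTER_CUBIC)]))
def seal(n,win):
    im=get_image(n); x,y,w,h=win; print(im[y:y+h:6,x:x+w:6].mean(2).astype(int))
E
```

```text
eef_pos: [575.3, 29.0, 117.3]
force: [-1.6, 0.4, 8.9]
gripper_force: 12.7
```

```bash
python3 -m inch '[[[-0.5,0,0.15,0],[-1,0,0.35,0],[-1.4,0,0.55,0],[-1.8,0,0.8,0],[-2.3,0,1.05,0],[-2.7,0,1.3,0],[-2.7,0,1.3,0]]]' | grep -E "force|eef"
python3 -m inch '[[[-0.4,0,0.3,0],[-0.8,0,0.65,0],[-1.15,0,1,0],[-1.5,0,1.4,0],[-1.8,0,1.8,0],[-2.1,0,2.2,0],[-2.1,0,2.2,0]]]' | grep -E "force|eef"
```

```text
eef_pos: [575.8, -1.4, 104.7]
force: [-1.3, -5.8, 11.0]
gripper_force: 12.9
eef_pos: [576.0, -22.6, 82.1]
force: [0.0, -4.6, 6.0]
gripper_force: 19.0
```

```bash
python3 -m inch '[[[-0.25,0,0.45,0],[-0.5,0,0.9,0],[-0.75,0,1.35,0],[-0.95,0,1.85,0],[-1.1,0,2.3,0],[-1.2,0,2.7,0],[-1.2,0,2.7,0]]]' | grep -E "force|eef"
python3 -m inch '[[[0,0,0.4,0],[-0.1,0,0.7,0],[-0.1,0,0.9,0],[-0.1,0,0.9,0]]]' | grep -E "force|eef"
```

```text
eef_pos: [574.3, -29.7, 53.7]
force: [0.3, -3.6, 2.3]
gripper_force: 24.7
eef_pos: [574.6, -30.3, 45.3]
force: [0.3, -2.3, 1.3]
gripper_force: 25.8
```

```bash
for i in 1; do python3 -m inch '[[[0,0,0.2,0],[0,0,0.3,0],[0,0,0.3,0]]]' | grep -E "force|eef"; python3 -m inch '[[[0,0,0.2,0],[0,0,0.3,0],[0,0,0.3,0]]]' | grep -E "force|eef"; done
python3 - <<'E'
from h import *
m=np.hstack([cv2.resize(get_image("side")[130:230,215:315],(400,400),interpolation=cv2.INTER_CUBIC),cv2.resize(get_image("scene")[205:305,230:330],(400,400),interpolation=cv2.INTER_CUBIC)])
cv2.imwrite("pics/s6.png",m)
E
```

```text
eef_pos: [574.7, -30.5, 42.6]
force: [0.4, -1.9, 1.8]
gripper_force: 26.1
eef_pos: [574.8, -30.6, 39.6]
force: [-0.3, -2.4, 2.0]
gripper_force: 26.4
```

View pics/s6.png

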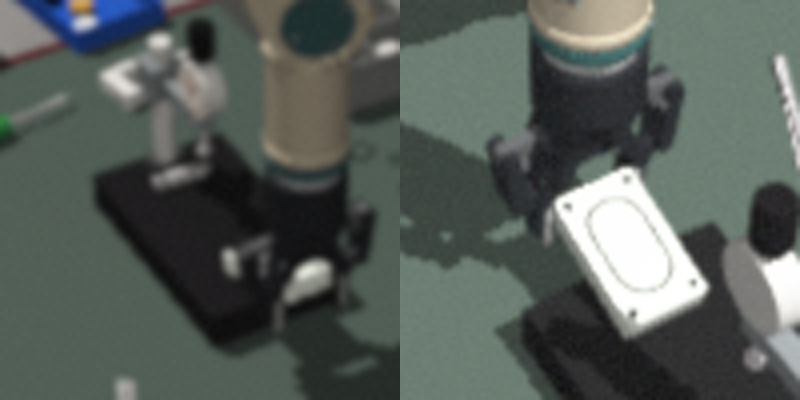

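The scene view shows the plate sealing face up (corners at about (269,254), (289,248), (307,277), (287,286)), held at its front end over the granite front. Next, its pose by PnP.

```bash
cat > pl.py <<'E'
from h import *
def plate(guess=None):
    "sealing-face corners from the bright mask in scene, PnP"
    im=get_image("scene"); c=cam("scene"); m=(im.min(2)>195).astype(np.uint8)
    m=cv2.morphologyEx(m,cv2.MORPH_CLOSE,np.ones((3,3)))
    return im,c,m
def pnp(px):
    p=camera_params("scene"); o=np.array([(-50,-30,0),(-50,30,0),(50,30,0),(50,-30,0)],float)
    K=np.array(p["mtx"],float)
    for ok,rv,tv,e in [ (1,r,t,e) for r,t,e in zip(*(lambda s:(s[1],s[2],s[3]))(cv2.solvePnPGeneric(o,np.array(px,float),K,None,flags=cv2.SOLVEPNP_IPPE)))]:
        Rc=cv2.Rodrigues(np.array(p["rvec"],float))[0]; R=Rc.T@cv2.Rodrigues(rv)[0]; P=Rc.T@(tv.ravel()-np.array(p["tvec"]).ravel())
        print('pos',P.round(1),'xaxis',R[:,0].round(3),'n',R[:,2].round(3),'err',e)
E
python3 - <<'E'
from pl import *
px=[(268.75,254.25),(288.75,247.5),(306.75,277),(287,286.25)]
pnp(px); p=back("scene",px,60); print(p.round(1)[:,:2].tolist(),np.linalg.norm(np.roll(p,-1,0)-p,axis=1).round(1)); print(sensors.read_state()['force'])
E
```

```text
pos [571.4  25.   71.8] xaxis [ 0.054  0.979 -0.195] n [-0.019  0.197  0.98 ] err [0.31527989]
pos [572.5  27.1  72.5] xaxis [-0.218  0.592 -0.776] n [0.639 0.687 0.345] err [0.56510669]
[[588.4, -43.1], [528.7, -36.0], [543.2, 73.3], [603.2, 72.1]] [ 60.1 110.3  59.9 116.2]
[-0.35838261 -2.45156163  1.76558478]
```

A is still about 20 mm high (tilt about 11°). Lower straight down in small steps.

```bash
python3 -m inch '[[[0,0,0.2,0],[0,0,0.4,0],[0,0,0.6,0],[0,0,0.6,0]]]' | grep -E "force|eef"; python3 -m inch '[[[0,0,0.2,0],[0,0,0.4,0],[0,0,0.4,0]]]' | grep -E "force|eef"; python3 -m inch '[[[0,0,0.2,0],[0,0,0.4,0],[0,0,0.4,0]]]' | grep -E "force|eef"
python3 - <<'E'
from pl import *
im,c,m=plate(); nl,lab,st,ce=cv2.connectedComponentsWithStats(m)
for j in range(1,nl):
    if st[j,4]>150 and 240<ce[j][0]<330 and 220<ce[j][1]<310: 
        k,_=cv2.findContours((lab==j).astype(np.uint8),0,2); h=cv2.convexHull(k[0]); e=.02
        q=cv2.approxPolyDP(h,.05*cv2.arcLength(h,1),True)[:,0]; print(st[j],q.tolist())
E
```

```text
eef_pos: [574.8, -30.5, 33.3]
force: [0.2, -2.8, 1.4]
gripper_force: 27.0
eef_pos: [574.7, -30.6, 29.4]
force: [1.2, -1.1, 1.9]
gripper_force: 27.3
eef_pos: [574.7, -30.6, 25.4]
force: [0.7, -2.7, 1.1]
gripper_force: 27.6
[269 250  38  37 772] [[271, 256], [288, 251], [305, 280], [284, 282]]
```

```bash
cat > pl.py <<'E'
from h import *
from scipy.optimize import differential_evolution as DE
def face(x,yE,yaw,t,L=100):
    u=np.array([-np.sin(yaw)*np.cos(t),-np.cos(yaw)*np.cos(t),np.sin(t)]); v=np.array([np.cos(yaw),-np.sin(yaw),0]); n=np.cross(v,u)*-1
    n=n if n[2]>0 else -n
    E=np.array([x,yE,40.])+20*n
    return np.array([E-30*v,E+30*v,E+30*v+100*u,E-30*v+100*u])
def plate(thr=None):
    im=get_image("scene").min(2)[225:315,240:340]; c=cam("scene"); S=6
    g=cv2.resize(im,None,fx=S,fy=S,interpolation=cv2.INTER_CUBIC); med=np.percentile(im,92); thr=thr or med*.9
    m=cv2.morphologyEx((g>thr).astype(np.uint8),cv2.MORPH_CLOSE,np.ones((15,15)))
    def cost(p):
        q=(proj("scene",face(p[0],p[1],p[2],p[3]),c)-[240,225]+.5)*S
        return int((cv2.fillConvexPoly(np.zeros_like(m),np.round(q).astype(np.int32),1)!=m).sum())
    r=DE(cost,[(555,595),(40,230),(-.2,.2),(-.05,.3)],seed=1,maxiter=60,popsize=12,polish=False)
    print('p92',med,'x %.1f yE %.1f yaw %.3f tilt %.3f'%tuple(r.x),'cost/area',int(r.fun),int(m.sum())); return r.x
E
python3 -c "
from pl import *
plate();plate(235);to(574.5,-20,25,90)"
```

```text
p92 227.0 x 573.4 yE 72.9 yaw -0.032 tilt 0.190 cost/area 8139 34083
p92 227.0 x 571.8 yE 71.0 yaw -0.005 tilt 0.087 cost/area 5050 28183
shift [ 1.05 -0.02  0.07] turn -0.0 | at [574.7 -30.5  25.7] yaw 90.0 clk 26.3
```

```bash
python3 -m inch '[[[0.3,0,0,0],[0.7,0,0,0],[1.2,0,0,0],[1.7,0,0,0],[2.1,0,0,0],[2.5,0,0,0],[2.5,0,0,0]]]' | grep -E "force|eef"
python3 -c "
from pl import *
plate();plate(235)"
```

```text
eef_pos: [574.8, -3.6, 25.7]
force: [0.4, 1.0, 0.6]
gripper_force: 27.5
p92 224.0 x 573.2 yE 99.2 yaw -0.041 tilt 0.200 cost/area 9750 34085
p92 224.0 x 570.4 yE 97.5 yaw -0.028 tilt 0.089 cost/area 6801 27312
```

```bash
python3 -m inch '[[[0,0,0,0],[0,0,0,0]]]' 6.0 | grep -E "gripper|width"; python3 -m inch '[[[0,0,0,0],[0,0,0,0]]]' 6.05 | grep -E "gripper|width"; python3 -m inch '[[[0,0,0,0],[0,0,0,0]]]' 6.1 | grep -E "gripper|width";  python3 -m inch '[[[0,0,0,0],[0,0,0,0],[0,0,0,0]]]' 6.2 | grep -E "force|width"
python3 -c "
from pl import *
plate();plate(235)"
```

```text
width: 60.3
gripper_force: 0.6
width: 59.9
gripper_force: 0.0
width: 61.0
gripper_force: 0.0
force: [0.5, 0.5, 0.2]
width: 61.9
gripper_force: 0.0
p92 220.0 x 572.5 yE 102.2 yaw -0.059 tilt 0.112 cost/area 10167 33810
p92 220.0 x 573.4 yE 96.7 yaw 0.037 tilt -0.044 cost/area 6761 25412
```

Released; the plate lies flat on the granite with its end at y about 98. Back out, open, and turn 90° so that the outside of the open finger can push.

```bash
python3 -m inch '[[[0,0,0,0],[0,0,0,0],[0,0,0,0],[-2,0,0,0],[-4.5,0,0,0],[-7.3,0,-0.5,0],[-7.3,0,-1.5,0],[-7.3,0,-3,0]]]' 8.5 | grep -E "force|eef"
python3 -m inch '[[[0,0,-2,7],[0,0,-2,14],[0,0,-2,21],[0,0,-2,28],[0,0,-2,35],[0,0,-2,42],[0,0,-2,49],[0,0,-2,49]]]' | grep -E "force|eef"
python3 -m inch '[[[0,0,0,7],[0,0,0,14],[0,0,0,21],[0,0,0,28],[0,0,0,35],[0,0,0,41],[0,0,0,41],[0,0,0,41]]]' | grep -E "force|eef"
python3 -c "
from pl import *
plate();plate(235);to(574,-75,42,0)"
```

```text
eef_pos: [573.6, -81.6, 55.3]
force: [-0.4, 0.7, 0.7]
gripper_force: 0.0
eef_pos: [574.8, -78.3, 75.8]
force: [-0.3, 0.4, -0.5]
gripper_force: 0.0
eef_pos: [574.7, -78.5, 75.7]
force: [0.2, 0.8, -0.8]
gripper_force: 0.0
p92 220.0 x 572.8 yE 101.8 yaw -0.073 tilt 0.151 cost/area 9965 33939
p92 221.0 x 574.3 yE 96.9 yaw 0.036 tilt -0.021 cost/area 6608 25796
shift [-0.08 -0.36  3.38] turn 0.2 | at [574.8 -78.6  75.8] yaw 0.2 clk 29.93
```

```bash
python3 -m inch '[[[0,0,1,0],[0,0,2,0],[0,0,3,0],[0,0,3.4,0],[0,0,3.4,0]]]' | grep -E "force|eef"
python3 -m inch '[[[0,-0.8,0,0],[0,-1.6,0,0],[0,-2.4,0,0],[0,-3.2,0,0],[0,-4,0,0],[0,-4.8,0,0],[0,-5.6,0,0],[0,-6.4,0,0]]]' | grep -E "force|eef"
python3 -m inch '[[[0,-0.7,0,0],[0,-1.4,0,0],[0,-2.1,0,0],[0,-2.8,0,0],[0,-3.5,0,0],[0,-4.2,0,0],[0,-4.2,0,0]]]' | grep -E "force|eef"
python3 -c "
from pl import *
plate();plate(235)"
```

```text
eef_pos: [573.7, -78.4, 40.0]
force: [-0.4, 0.1, -0.0]
gripper_force: 0.0
eef_pos: [575.1, -14.2, 42.1]
force: [0.4, -3.2, 1.1]
gripper_force: 1.2
eef_pos: [574.6, 30.2, 41.4]
force: [0.5, 0.6, -0.2]
gripper_force: 0.0
p92 204.0 x 574.1 yE 184.3 yaw -0.015 tilt 0.123 cost/area 18002 31869
p92 204.0 x 575.7 yE 179.7 yaw 0.050 tilt -0.037 cost/area 13530 21469
```

```bash
python3 -m inch '[[[0,-0.5,0,0],[0,-1,0,0],[0,-1.5,0,0],[0,-2,0,0],[0,-2.3,0,0],[0,-2.5,0,0],[0,-2.5,0,0]]]' | grep -E "force|eef"
python3 -m inch '[[[0,-0.2,0,0],[0,-0.3,0,0],[0,-0.3,0,0]]]' | grep -E "force|eef"
python3 -m inch '[[[0,-0.2,0,0],[0,-0.3,0,0],[0,-0.3,0,0]]]' | grep -E "force|eef"
```

```text
eef_pos: [574.7, 53.4, 41.7]
force: [0.2, 0.4, -0.1]
gripper_force: 0.0
eef_pos: [574.9, 55.4, 41.8]
force: [0.3, -1.1, -0.3]
gripper_force: 0.3
eef_pos: [575.0, 58.4, 41.9]
force: [-0.1, -0.9, -0.4]
gripper_force: 0.5
```

```bash
python3 -m inch '[[[0,-0.2,0,0],[0,-0.3,0,0],[0,-0.3,0,0]]]' | grep -E "force|eef"
python3 -m inch '[[[0,-0.2,0,0],[0,-0.3,0,0],[0,-0.3,0,0]]]' | grep -E "force|eef"
python3 -m inch '[[[0,-0.2,0,0],[0,-0.3,0,0],[0,-0.3,0,0]]]' | grep -E "force|eef"
```

```text
eef_pos: [575.0, 61.6, 41.9]
force: [1.2, -1.2, 0.7]
gripper_force: 0.6
eef_pos: [574.8, 63.2, 41.9]
force: [-0.6, -4.5, 1.3]
gripper_force: 2.3
eef_pos: [574.7, 63.3, 42.1]
force: [-1.4, -10.0, 1.3]
gripper_force: 4.8
```

```bash
python3 -m inch '[[[0,1,0,0],[0,3,0,0],[0,6,0,0],[0,6,-3,0],[0,6,-7,0],[0,6,-11,0],[0,6,-15,0],[0,6,-19,0]]]' 8.5| grep -E "force|eef"
python3 -m inch '[[[0,0,-3,-7],[0,0,-6,-14],[0,0,-7,-21],[0,0,-7,-28],[0,0,-7,-35],[0,0,-7,-42],[0,0,-7,-49],[0,0,-7,-56]]]' | grep -E "force|eef"
python3 -m inch '[[[0,0,0,-7],[0,0,0,-14],[0,0,0,-21],[0,0,0,-28],[0,0,0,-34],[0,0,0,-34],[0,0,0,-34]]]' | grep -E "force|eef"
python3 - <<'E'
from h import *
to(574.8,168.5,295,90)
c=cam("wrist");cv2.imwrite("pics/w3.png",get_image("wrist"))
im=cv2.imread("pics/w3.png")
f=np.array([[544.3,116.4,60],[604.3,116.4,60],[604.3,216.4,60],[544.3,216.4,60]]); q=proj("wrist",f,c).round(1); print(q.tolist())
g=im.min(2)
for y in (130,145,160):   # world rows across the plate's long edges
    P=np.array([[x,y,60] for x in np.arange(525,625,2.)]); uv=proj("wrist",P,c); v=cv2.remap(g,uv[None,:,0].astype(np.float32),uv[None,:,1].astype(np.float32),1)[0]; print(y,v.tolist())
for x in (552,562,590,598):
    P=np.array([[x,y,60] for y in np.arange(96,136,2.)]); uv=proj("wrist",P,c); v=cv2.remap(g,uv[None,:,0].astype(np.float32),uv[None,:,1].astype(np.float32),1)[0]; print(x,v.tolist())
E
```

```text
eef_pos: [574.3, 8.5, 233.4]
force: [1.7, 0.0, -0.5]
gripper_force: 0.0
eef_pos: [574.5, 8.7, 301.8]
force: [0.3, 0.2, -0.1]
gripper_force: 0.0
eef_pos: [574.7, 8.0, 301.9]
force: [0.6, 0.1, 0.3]
gripper_force: 0.0
shift [16.05 -0.03  0.71] turn -0.1 | at [574.7   8.  301.9] yaw 89.9 clk 35.45
[[248.8, 69.9], [302.3, 69.8], [304.6, -35.6], [246.0, -35.4]]
130 [80, 79, 79, 78, 78, 77, 76, 76, 75, 92, 201, 250, 252, 252, 251, 250, 251, 253, 244, 202, 155, 166, 191, 212, 231, 240, 227, 210, 189, 151, 113, 142, 170, 176, 177, 179, 178, 179, 178, 171, 120, 45, 41, 40, 41, 54, 67, 67, 67, 68]
145 [84, 84, 84, 82, 82, 81, 81, 80, 78, 99, 200, 250, 254, 255, 244, 172, 221, 254, 254, 252, 254, 255, 253, 253, 253, 253, 251, 250, 253, 253, 253, 250, 236, 184, 131, 104, 169, 180, 179, 176, 131, 49, 42, 42, 42, 50, 66, 68, 68, 67]
160 [88, 87, 86, 86, 85, 85, 84, 83, 82, 104, 209, 254, 255, 255, 243, 169, 210, 202, 112, 101, 102, 103, 103, 102, 103, 102, 103, 104, 104, 104, 105, 106, 105, 114, 111, 110, 172, 180, 180, 175, 122, 48, 41, 42, 41, 42, 42, 42, 42, 42]
552 [65, 66, 66, 57, 45, 40, 39, 50, 154, 236, 243, 177, 65, 102, 218, 251, 252, 252, 253, 253]
562 [65, 64, 53, 41, 40, 39, 39, 51, 156, 237, 250, 250, 250, 251, 251, 252, 250, 228, 171, 199]
590 [64, 65, 53, 41, 41, 41, 40, 50, 131, 183, 190, 189, 196, 212, 208, 182, 176, 174, 153, 99]
598 [45, 42, 40, 40, 41, 40, 41, 50, 123, 173, 172, 108, 34, 61, 150, 179, 179, 179, 179, 179]
```

The wrist scan gives the plate's sides at x = 544.5 and 605 on all rows (square), and its front end at y about 112. That is 100 mm from the stop as seen by the same camera, so it is placed. Now the knob.

```bash
python3 -m inch '[[[2,0,0,0],[5,0,0,0],[8,0,0,0],[11,0,0,0],[14,0,0,0],[16.1,0,0,0],[16.1,0,0,0],[16.1,0,0,0]]]' | grep -E "force|eef"
python3 -c "from h import *; to(574.9,169,238.8,90)"
```

```text
eef_pos: [574.4, 170.2, 301.3]
force: [0.9, -0.6, -0.7]
gripper_force: 0.0
shift [-0.12  0.06  6.25] turn 0.1 | at [574.4 170.2 301.3] yaw 90.1 clk 36.17
```

```bash
python3 -m inch '[[[0,0,1.5,0],[-0.05,0,3,0],[-0.05,0,4.5,0],[-0.05,0,5.6,0],[-0.05,0,6.2,0],[-0.05,0,6.2,0],[-0.05,0,6.2,0]]]' | grep -E "force|eef"
python3 -m inch '[[[0,0,0,0],[0,0,0,0],[0,0,0,0],[0,0,0,0],[0,0,0,0],[0,0,0,0]]]' 1.5 | grep -E "force|eef|width"
python3 -m inch '[[[0,0,0.4,0],[0,0,0.9,0],[0,0,1.5,0],[0,0,2,0],[0,0,2,0]]]' | grep -E "force|eef|width"
```

```text
eef_pos: [575.1, 167.2, 240.0]
force: [-0.1, -0.5, 0.6]
gripper_force: 0.0
eef_pos: [575.3, 167.9, 240.3]
force: [0.6, 0.3, 2.0]
width: 23.7
gripper_force: 58.7
eef_pos: [575.3, 167.9, 219.7]
force: [1.5, -0.1, -1.1]
width: 23.7
gripper_force: 58.8
```

```bash
python3 -m inch '[[[0,0,0.5,0],[0,0,1,0],[0,0,1.5,0],[0,0,2,0],[0,0,2.3,0],[0,0,2.3,0]]]' | grep -E "force|eef|width"
python3 -m inch '[[[0,0,0.2,0],[0,0,0.4,0],[0,0,0.4,0]]]' | grep -E "force|eef"
python3 -m inch '[[[0,0,0.2,0],[0,0,0.4,0],[0,0,0.4,0]]]' | grep -E "force|eef"
python3 - <<'E'
from h import *
im=get_image("side"); cv2.imwrite("pics/s7.png",im)
E
```

```text
eef_pos: [575.4, 167.9, 196.9]
force: [2.2, 0.6, -0.6]
width: 24.2
gripper_force: 59.1
eef_pos: [575.3, 167.9, 193.2]
force: [1.1, 0.3, 2.7]
gripper_force: 59.2
eef_pos: [575.3, 167.9, 189.3]
force: [0.5, 0.3, 4.0]
gripper_force: 59.3
```

```bash
python3 -m inch '[[[0,0,0.2,0],[0,0,0.4,0],[0,0,0.4,0]]]' | grep -E "force|eef"
python3 -m inch '[[[0,0,0,0],[0,0,0,0],[0,0,0,0],[0,0,0,0],[0,0,0,0]]]' 8.5 | grep -E "force|eef|width"
python3 -m inch '[[[0,0,-1.5,0],[0,0,-3.5,0],[0,0,-6,0],[0,0,-9,0],[-3,0,-10,0],[-6,0,-10,0],[-9,0,-10,0],[-9,0,-10,0]]]' | grep -E "force|eef|width"
python3 - <<'E'
from h import *
c=cam("wrist"); im=get_image("wrist"); cv2.imwrite("pics/w4.png",im); print((-c[1].T@c[2]).round(1))
g=im.max(2)
# knob top disc: dark blob near its expected pixel; diameter and centre give its height
for h in (10,15,20,70): print(h,proj("wrist",[[574.5,168,188+h],[561.5,168,188+h],[587.5,168,188+h],[574.5,155,188+h]],c).round(1).tolist())
u0,v0=proj("wrist",[[574.5,168,203]],c)[0].astype(int)
print(g[v0-28:v0+29:4,u0-32:u0+33:4])
s=get_image("side");sc=get_image("scene")
for n,i in(("side",s),("scene",sc)):
    for h in (0,15,70): print(n,h,proj(n,[[574.3,167,188+h]]).round(1).tolist())
    u,v=proj(n,[[574.3,167,203]])[0].round().astype(int); print(i.max(2)[v-12:v+13:1,u-8:u+9:2])
E
```

```text
eef_pos: [575.4, 167.9, 185.4]
force: [1.3, -0.1, 5.4]
gripper_force: 59.4
eef_pos: [574.6, 167.8, 184.5]
force: [0.3, -0.2, -0.0]
width: 82.1
gripper_force: 0.0
eef_pos: [574.8, 69.5, 285.8]
force: [0.7, -1.2, -0.3]
width: 85.2
gripper_force: 0.0
[575.8 151.9 428.5]
10 [[273.7, 67.4], [254.4, 67.6], [293.1, 67.3], [274.0, 88.0]]
15 [[273.7, 66.9], [253.9, 67.1], [293.5, 66.7], [273.9, 87.9]]
20 [[273.6, 66.3], [253.3, 66.5], [293.9, 66.1], [273.9, 87.8]]
70 [[272.9, 58.2], [246.5, 58.5], [299.4, 57.9], [273.3, 86.3]]
[[ 88 141 240  74 255 255 244 194 195 193 190 165 187 171  33 182  57]
 [ 88 135 255 212 255 255 233 202 201 199 197 185 186 186 156 188  55]
 [ 88 132 255 255 255 253 230 229 228 227 226 224 188 188 188 187  55]
 [ 86 129 255 255 255 240 238 237 237 235 235 234 196 187 187 186  50]
 [ 86 113 255 255 248 177 240 214 191 175 211 230 187 180 187 184  50]
 [ 85 107 255 255 204 226 170  83  81  79  76 120 175 147 188 184  48]
 [ 84  95 255 255 151 154  82  80  79  75  75  69  70  92 237 183  48]
 [ 84  89 255 255 117  79  78  77  75  73  70  69  67 115 255 188  44]
 [ 82  8
[... 1892 characters left out ...]
121 108  72  55  56  96 130 131 132]
 [105  83  48  48  48  68 120 127 127]
 [ 82  60  43  41  42  47 109 127 130]
 [ 56  48  43  43  46  46  91 128 127]
 [ 47  43  42  45  43  45  72 128 130]
 [ 44  35  44  47  45  38  75 128 128]
 [ 41  28  45  45  44  49  70 130 126]
 [ 41  25  36  42  46  44  77 129 129]
 [ 42  26  38  30  43  45  89 126 129]
 [ 40  26  31  31  38  38  96 130 131]
 [ 39  25  29  30  37  43 100 127 128]
 [ 51  27  33  30  37  38 109 129 132]
 [ 56  26  31  34  38  41 115 131 130]
 [ 74  28  30  33  37  46 119 128 128]
 [ 91  30  34  32  39  54 124 129 128]
 [126  38  30  36  35 104 121 130 128]
 [136  79  38  39  73 219 109 127 128]
 [133 134  77 100 161 250 117 121 128]]
```

```bash
python3 - <<'E'
from h import *
a=cv2.imread("pics/scene0.png");b=get_image("scene")
def top(i,u):
    c=i.max(2)[255:285,u].astype(float); k=np.argmax(c<85); return 255+k-(85-c[k])/(c[k-1]-c[k]+1e-9)
for u in (319,320,321,322,323,324): print(u,round(top(a,u),2),round(top(b,u),2))
print(proj("scene",[[574.3,167,188+5.7],[574.3,167,203]]).round(2).tolist())
E
```

```text
319 269.31 266.63
320 268.86 266.39
321 268.83 266.26
322 268.82 266.18
323 269.26 266.31
324 269.72 266.76
[[322.5, 274.46], [322.86, 271.88]]
```

The knob has risen 2.6 px, which matches the predicted head of 15 mm and so about 5 mm of foot travel. The arm is clear, so I'm handing in.

```bash
python3 -c "
from h import *
print(order.finish_job())"
```

```text
the job is handed in; nothing more can be done
None
```

I handed the job in with the cover plate lying sealing face up and square against the back stop, the gauge lowered to about 15 mm so its foot should be pushed up about 5 mm inside the seal ring (worked out from knob height, not seen directly), and the arm clear; no verdict came back.

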